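# Brake lever check on a board trolley

## Robot

A 7-joint arm with a two-finger parallel gripper is mounted at the origin on the work surface. World frame = base frame: x ahead of the robot, y to its left, z up, the work surface at z = 0. Lengths are in m, angles in rad, forces in N, time in s.
With the tool pointing down it reaches from about 0.4 to 0.875 m from the base axis. Payload 19.3 kg.
Tool frame: the origin (TCP) lies between the finger pads; the fingertips stand ahead of it and the grasp point (between the pads) lies 8 mm behind it (bot.tip_extent is the x of the fingertips in the tool frame, in m); x points along the fingers, y is the direction in which the jaws open and shut, and the axes are right-handed (so a half turn about x gives the same grasp; the last joint's range is limited). The gripper opens to 85 mm and grips with 20 to 120 N. Pads are 22 mm wide; open, the fingers measure 114 mm over their backs; the gripper's body (76 mm by 85 mm) begins 54 mm behind the grasp point. The pads swing forward as they close: fully open they stand 13 mm farther back than shut.
Start: joints at [-1.414, 0.521, -0.036, 1.599, 0.021, 1.021, -0.113], TCP at [0.141, 0.609, 0.216] pointing down, gripper open.
Joint ranges: [-2.91, 2.91], [-0.3, 2.13], [-1.5, 1.42], [0.17, 2.43], [-1.26, 4.41], [0.16, 1.93], [-2.52, 2.52]. Speed limits (rad/s): [1.89, 1.89, 2.39, 2.39, 3.01, 3.01, 3.01].

## Interface

Orientations are given as [roll, pitch, yaw] about the fixed x, y, z axes, in that order (R = Rz(yaw) Ry(pitch) Rx(roll)).
In Python, from workcell import observe, grab_frame, camera_info, bot, nets gives the robot as it stands.
- The arm moves only by the tool jog_arm, never from a script. Its argument "commands" is a list of rows, each a list of 6 numbers: the shift along the tool's x, y, z in mm, then the turn, a rotation vector about the tool's x, y, z in rad. A call has 1 to 20 rows; each row shifts and turns the pose as measured when the row begins, along the tool's axes as they then stand; what a row does not reach is not made up. A row lasts 1/10 s, in which the tool goes at most 50 mm and 8.59 degrees, less where a joint would pass 70% of its speed; a pose out of reach is approached as far as the arm can. A call is refused whole if a number of a shift passes 50 or a number of a turn 0.15, either way. A call with a gripper value outside its range is refused whole. "gripper" is the closure in counts, from 0 (fully open) to 255 (shut), set as the call begins (left out, the last holds). The fingers move at their own pace and stop on an object; "newtons" is the grip in N (left out, the last holds). Time passes only in rows, so rows that do not move let the fingers close. It gives the time, the measured TCP pose, the force and the opening at its end, in the units of the state.
- observe(): the state, without advancing time (a new reading comes with each control period).
- grab_frame(name): name is "scene" or "top"; returns the picture (400x640x3 uint8, red, green, blue); there is no depth.
- camera_info(name): a dict with "fov_y" (degrees; the focal length in pixels is half the picture's height over the tangent of half this angle, whatever the lens; pixels are square), "cx", "cy" (the principal point, pixels), "R" (3x3) and "t" (3): a world point X has camera coordinates R X + t. Camera axes: x right, y down, z forward; pixel columns grow to the right and rows downward; lengths in m; the calibration is good to about 2 mm. A picture is of the moment at which its call begins. camera_info takes no time and is no camera call.
- bot.job_done(): hands the job in, once; it reports no verdict.
Trained networks look in the newest picture that a camera, given by its name, has taken for a name from the list of things; names that differ only in an ending like _2 or _b are one class to them, and where a whole thing is asked for, a point or a joint stands for the part that bears it (a point fixed in the world has none). Each returns a list of dicts, best first, with "p" (0 to 1); they miss things now and then, are a little off and sometimes report something else, mostly with a low value. They report only what shows in the picture. A call takes as long as a camera call.
- nets.find_in(camera, name): "rect" ([left, top, right, bottom] in pixels, round what is visible of it).
- nets.silhouettes(camera, name): "mask" (400x640 bool, what is visible of it) and "rect" ([left, top, right, bottom] in pixels, round what is visible of it).
- nets.pinpoint(camera, name): "location" ([column, row] in pixels: a listed point, or the origin of a listed thing).
The state is a dict: "clock": time; "qpos": joint angles; "qd": joint speeds; "joint_efforts": joint torques, N m; "position": TCP position; "tool_rot": TCP orientation; "force": force on the tool from outside, world axes, zero at the start; "moment": the same for the moment, N m; "grip_width": finger opening in m.
Only numpy, scipy, OpenCV 4.12 (cv2) and the standard library are available. Lean on these libraries where they do the work, as an engineer would, in place of code of your own. Each camera call takes 0.05 s, during which the arm holds its last target.

## Task

Check the two hand brakes of the board trolley before it goes out, the left lever first and then the right, one at a time: with the backs of your fingers press on the outside of the lever until it comes up firm, short of the push bar, hold it there for about a second, and let it spring all the way back. Press firmly but do not force it; do not pinch or hook the lever or touch the push bar, and leave the things on its tray where they are.

Things in the scene. Friction and masses are not known exactly. Their poses are not given: they have to be found in the camera images.
- trolley: Board trolley parked beyond the bench, handle towards the robot; it does not roll. Origin at bench-top level under the middle of the push bar; x away from the robot, y left along the bar, z up. Handle tubes (28 mm) run down at y +-270, x 60 to 170 mm. Between them a black tray: x 45 to 245, y +-255, floor 48, rim 67 mm high; loose things on it reach 105 mm. Load under 30 mm high.
- push_bar: Level 28 mm steel tube along the trolley's y, axis 200 mm above the bench top; same origin and axes as the trolley. 34 mm rubber grips from 110 to 235 mm either side of the middle, lever clamps at 85 mm. Both levers are on its far side from the robot (trolley +x).
- left_lever (a joint): Hinge of the left brake lever, rad: 0 = out at rest, grows as it is pressed in towards the bar. Firm stop at about 0.26 (22 mm of travel at left_press), its end then 16 mm short of the grip. Springs back to 0. At left_press it takes 3 N to start, 7 N near the stop, then climbs steeply (over 20 N per mm). Upright pivot at x 36, y 85 mm in the trolley's frame; swings level.
- right_lever (a joint): Hinge of the right brake lever, rad: 0 = out at rest, grows as it is pressed in towards the bar. Firm stop at about 0.22 (19 mm of travel at right_press), its end then 21 mm short of the grip. Springs back to 0. At right_press it takes 3 N to start, 7 N near the stop, then climbs steeply (over 20 N per mm). Upright pivot at x 36, y -85 mm in the trolley's frame; swings level.
- left_press (a point): Point on the outside (trolley +x face, away from the bar) of the left (+y) lever's aluminium blade, 85 mm out from the pivot: at rest x 74, y 170, z 200 mm in the trolley's frame; moves with the lever. Press towards trolley -x. Blade 8 mm thick, 16 high, from 57 mm inboard to 37 mm outboard of this point, a 21 mm ball at its outer end; 49 mm clear of the grip at rest.
- right_press (a point): The same point on the right (-y) lever, its mirror image: at rest x 74, y -170, z 200 mm in the trolley's frame. Press towards trolley -x.
- solder_reel: Small loose aluminium-coloured reel standing on its flange on the trolley's tray, 52 mm across, 42 mm high; origin under its centre. Leave alone.
- flux_jar: Small loose white jar with a black cap on the trolley's tray, 44 mm across, 55 mm high; origin under its centre. Leave alone.
- screwdriver: Loose screwdriver with grey handle, 150 mm long, lying across the trolley's tray; origin under its middle. Leave alone.

How it is judged:
On the way, in this order (a step that is already met when the one before it is completed fails the run):
1. the left lever alone is pressed in by the fingers to its firm stop and held there (value of joint left_lever above 0.245 rad and value of joint right_lever below 0.05 rad and contact force between the fingers and left_lever above 2 N), for 0.5 s.
2. the left lever is let go and springs back (value of joint each of left_lever, right_lever below 0.04 rad), for 0.1 s.
3. the right lever alone is pressed in by the fingers to its firm stop and held there (value of joint right_lever above 0.205 rad and value of joint left_lever below 0.05 rad and contact force between the fingers and right_lever above 2 N), for 0.5 s.
At the end, for the whole second after the job is handed in: Each lever in turn, left then right, was held within 0.015 rad of its firm stop for at least half a second with the other at rest; at the end both are back out (under 0.04 rad), and the loose things lie within 20 mm of where they were (all of step 2 and distance of each of solder_reel, flux_jar, screwdriver from where it was at the start of the episode below 0.02 m); the robot touches nothing.
It fails at once if a lever is forced (more than 60 N) (contact force between any of the arm, the fingers and left_lever above 60 N or contact force between any of the arm, the fingers and right_lever above 60 N).
It fails at once if a lever is pinched or hooked: the fingers are on the side of its blade or ball end that faces the bar (contact force between the fingers and left_lever_c1 above 1.5 N or contact force between the fingers and left_lever_c4 above 1.5 N or contact force between the fingers and right_lever_c1 above 1.5 N or contact force between the fingers and right_lever_c4 above 1.5 N).
It fails at once if the push bar is touched (more than 2 N) (contact force between any of the fingers, the arm and push_bar above 2 N).
It fails at once if a loose thing is moved more than 20 mm or lifted (distance of any of solder_reel, flux_jar, screwdriver from where it was at the start of the episode above 0.02 m).
It also fails if it takes over 72 s, if anything falls off the work surface, if the arm or the gripper's body presses on something with over 40 N, if the wrist force passes 120 N, or if a joint passes its speed limit or range.

## Working session

There is one attempt and no reset: what is moved stays moved. The work goes in short steps, Python scripts to look and compute and a tool call to move; the robot and the scene stay as the last step left them, time stands still between calls to the robot, and variables do not carry over. Pictures are saved under pics/ and viewed, and the job is handed in when it is done.

Besides the shell and the picture viewer there is one more tool, called after "Emit:" as a command line: name --pt "numbers of a row" for each row, then --argument value for the rest. jog_arm: Moves the arm, as the interface text tells. Its arguments: {"type":"object","properties":{"commands":{"type":"array","items":{"type":"array","items":{"type":"number"}}},"gripper":{"type":"number"},"newtons":{"type":"number"}},"required":["commands"]}

```bash
ls; mkdir -p pics; python3 - <<'E'
from workcell import observe, grab_frame, camera_info, bot, nets
import cv2
s=observe(); print(s); print(bot.tip_extent)
for c in ("scene","top"):
    f=grab_frame(c); cv2.imwrite(f"pics/{c}0.png",f[:,:,::-1]); print(c,camera_info(c))
    for n in ("trolley","push_bar","left_lever","right_lever","left_press","right_press","solder_reel","flux_jar","screwdriver"):
        r=nets.pinpoint(c,n); print(n,[(round(x['p'],2),[round(v) for v in x['location']]) for x in r[:3]])
print(observe()['clock'])
E
```

```text
pics
{'clock': 0.0, 'qpos': array([-1.4142504 ,  0.52201403, -0.03630482,  1.59995802,  0.0212178 ,
        1.02110589, -0.11280526]), 'qd': array([ 5.79641719e-04,  2.66217091e-03,  1.01052247e-03,  3.10492764e-04,
        2.74035684e-05,  1.28762281e-03, -4.48610104e-05]), 'joint_efforts': array([ 4.63320066e-04, -9.27092457e+01,  1.98039897e+00, -3.69938099e+01,
        1.80030585e-02,  8.34069477e-03,  1.98617549e-06]), 'position': array([0.14048403, 0.60866728, 0.21574389]), 'tool_rot': array([-1.47619516,  1.56969633, -1.70296749]), 'force': array([0.35774312, 0.96665581, 0.95620351]), 'moment': array([-0.0107752 ,  0.01105323, -0.01181443]), 'grip_width': 0.08550956268473027}
0.011
scene {'fov_y': 50.98036822806817, 'cx': 310.51095683860666, 'cy': 203.82599418715904, 'R': array([[ 0.73280825,  0.68043262,  0.00187387],
       [ 0.35579727, -0.38083407, -0.85344813],
       [-0.58000032,  0.62608055, -0.52117442]]), 't': array([-0.43972343, -0.08270903,  1.24642666])}
trolley [(0.88, [260, 249])]
push_bar []Traceback (most recent call last):
  File "<stdin>", line 7, in <module>
ValueError: it knows: flux_jar, left_press, push_bar, right_press, screwdriver, solder_reel, trolley
```

```bash
python3 - <<'E'
from workcell import observe, grab_frame, camera_info, bot, nets
import cv2
for c in ("scene","top"):
    f=grab_frame(c); cv2.imwrite(f"pics/{c}1.png",f[:,:,::-1]); print(c,camera_info(c) if c=='top' else '')
    for n in ("trolley","push_bar","left_press","right_press","solder_reel","flux_jar","screwdriver"):
        r=nets.pinpoint(c,n); print(n,[(round(x['p'],2),[round(v,1) for v in x['location']]) for x in r[:3]])
print(observe()['clock'])
E
```

```text
scene 
trolley [(0.87, [260.9, 248.4])]
push_bar []
left_press [(0.96, [343.9, 158.2])]
right_press []
solder_reel [(0.9, [207.3, 297.3])]
flux_jar [(0.8, [355.6, 221.8])]
screwdriver [(0.63, [303.9, 282.6])]
top {'fov_y': 44.85021373278993, 'cx': 314.46281688393134, 'cy': 207.75484535390171, 'R': array([[ 0.00103531, -0.99991619,  0.0129048 ],
       [-0.99836291, -0.00177153, -0.0571696 ],
       [ 0.05718767, -0.01282448, -0.99828107]]), 't': array([-0.01181867,  0.59310681,  0.94414522])}
trolley []
push_bar []
left_press [(0.75, [228.8, 210.8])]
right_press [(0.87, [443.7, 233.7])]
solder_reel [(0.58, [435.0, 222.0])]
flux_jar [(0.58, [235.2, 200.9])]
screwdriver [(0.56, [355.5, 166.9])]
0.95
```

View pics/scene1.png

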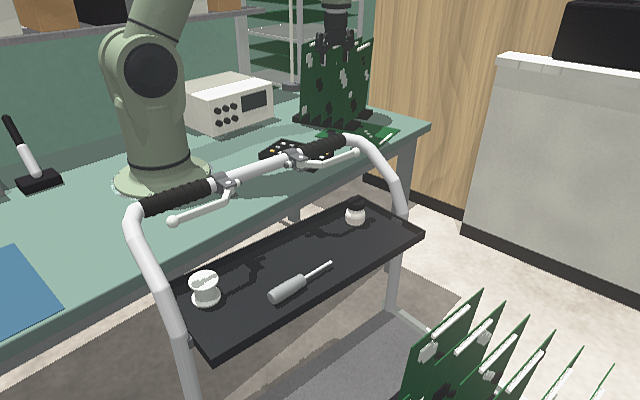

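View pics/top1.png

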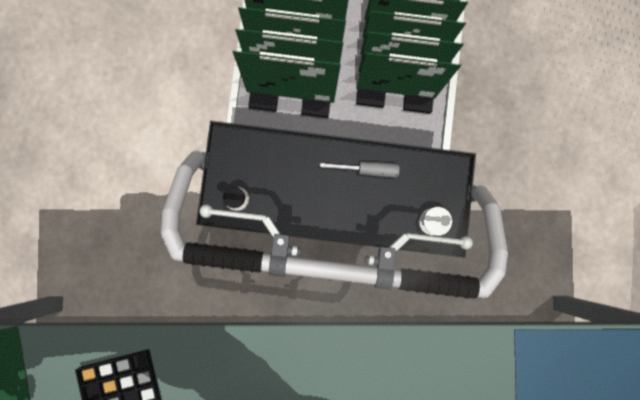

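The scene view shows the trolley with its left lever on the right, ending at about (357,152), and its right lever ending at about (172,221). The top view shows the ball ends at (205,212) and (467,243). The reel and jar sit just beyond and below the levers. Next I fit the trolley pose.

```bash
cat > h.py <<'E'
import numpy as np
from workcell import camera_info
from scipy.optimize import least_squares
C={c:camera_info(c) for c in("scene","top")}
def proj(c,X):
    k=C[c]; f=200/np.tan(np.radians(k['fov_y']/2)); p=np.array(k['R'])@X+k['t']
    return np.array([k['cx']+f*p[0]/p[2],k['cy']+f*p[1]/p[2]])
def ray(c,uv,z):
    k=C[c]; f=200/np.tan(np.radians(k['fov_y']/2)); R=np.array(k['R'])
    d=R.T@np.array([(uv[0]-k['cx'])/f,(uv[1]-k['cy'])/f,1]); o=-R.T@k['t']
    return o+d*(z-o[2])/d[2]
E
python3 - <<'E'
from h import *
for c,u in (("top",(228.8,210.8)),("top",(443.7,233.7)),("scene",(343.9,158.2)),("top",(205,212)),("top",(467,243))): print(c,ray(c,u,.2).round(4))
print('org',ray("scene",(260.9,248.4),0).round(4))
obs=[("top",(228.8,210.8),(74,170,200),1),("top",(443.7,233.7),(74,-170,200),1),("scene",(343.9,158.2),(74,170,200),1),("scene",(260.9,248.4),(0,0,0),.5),
("top",(205,212),(70,210,200),.7),("top",(467,243),(70,-210,200),.7),("top",(185,253.5),(0,235,200),.5),("top",(478,288),(0,-235,200),.5),("top",(264,262),(0,110,200),.5),("top",(399,278),(0,-110,200),.5),("scene",(173,221),(70,-210,200),.7),("scene",(357,153),(70,210,200),.7)]
def T(p,L):
    L=np.array(L)/1000; c,s=np.cos(p[2]),np.sin(p[2]); return np.array([p[0]+c*L[0]-s*L[1],p[1]+s*L[0]+c*L[1],L[2]])
r=lambda p:np.concatenate([w*(proj(c,T(p,L))-u) for c,u,L,w in obs])
s=least_squares(r,[.5,0,0],loss='soft_l1'); print(s.x.round(4)); print(s.fun.reshape(-1,2).round(1))
for n in((74,170,200),(74,-170,200),(0,270,200),(0,-270,200)): print(n,T(s.x,n).round(4))
E
```

```text
top [0.5775 0.1285 0.2   ]
top [ 0.5413 -0.2162  0.2   ]
scene [0.5775 0.1275 0.2   ]
top [0.5755 0.1665 0.2   ]
top [ 0.5264 -0.2535  0.2   ]
org [ 0.4789 -0.0341  0.    ]
[ 0.4838 -0.0349 -0.1151]
[[ 1.9  0.4]
 [-2.4  2.2]
 [-0.9  0.2]
 [ 0.6  0.5]
 [ 0.4 -0.8]
 [-0.9 -1.2]
 [-0.4 -0.5]
 [-0.5 -0.7]
 [-0.8 -0.2]
 [ 0.2 -0.2]
 [-0.2  1.3]
 [-1.4 -0.2]]
(74, 170, 200) [0.5768 0.1255 0.2   ]
(74, -170, 200) [ 0.5378 -0.2123  0.2   ]
(0, 270, 200) [0.5148 0.2333 0.2   ]
(0, -270, 200) [ 0.4528 -0.3031  0.2   ]
```

```bash
cat >> h.py <<'E'
from workcell import observe
from scipy.spatial.transform import Rotation as Ro
P0=np.array([.4838,-.0349]); YAW=-.1151
def st():
    s=observe(); R=Ro.from_euler('xyz',s['tool_rot']).as_matrix(); return s,R
def tr(p):
    c,s_=np.cos(YAW),np.sin(YAW); d=np.array(p[:2])-P0; return np.array([c*d[0]+s_*d[1],-s_*d[0]+c*d[1],p[2]])*1000
def wo(L):
    c,s_=np.cos(YAW),np.sin(YAW); L=np.array(L)/1000; return np.array([P0[0]+c*L[0]-s_*L[1],P0[1]+s_*L[0]+c*L[1],L[2]])
def plan(L,ysign=1):
    """remaining shift in tool axes mm, turn rotvec tool; tool x down, tool y along ysign*trolley x"""
    s,R=st(); yv=ysign*np.array([np.cos(YAW),np.sin(YAW),0]); x=np.array([0,0,-1.]); G=np.c_[x,yv,np.cross(x,yv)]
    rv=Ro.from_matrix(R.T@G).as_rotvec()
    print('t',round(s['clock'],2),'trolley pos',tr(s['position']).round(1),'F',s['force'].round(1),'q',s['qpos'].round(2),'w',round(s['grip_width'],3))
    print(' shift',(R.T@(wo(L)-s['position'])*1000).round(1),'turn',rv.round(3))
E
python3 - <<'E'
from h import *
s,R=st(); print(R.round(3))
plan([110,160,300]);plan([110,160,300],-1)
E
```

```text
[[ 0.     0.225  0.974]
 [ 0.     0.974 -0.225]
 [-1.     0.     0.   ]]
t 0.95 trolley pos [-414.9  600.2  216.3] F [0.1 0.3 1.3] q [-1.41  0.52 -0.04  1.6   0.02  1.02 -0.11] w 0.086
 shift [ -83.7 -378.9  570.7] turn [ 1.459 -0.    -0.   ]
t 0.95 trolley pos [-414.9  600.2  216.3] F [0.1 0.3 1.3] q [-1.41  0.52 -0.04  1.6   0.02  1.02 -0.11] w 0.086
 shift [ -83.7 -378.9  570.7] turn [-1.683  0.    -0.   ]
```

Emit:
jog_arm --pt "-20 0 0 0 0 0" --pt "-40 0 0 0 0 0" --pt "-40 0 0 0 0 0" --pt "-30 0 0 0 0 0" --pt "0 0 0 0 0 0"

```text
clock: 1.45
position: [0.1404, 0.6083, 0.3502]
tool_rot: [-1.52, 1.568, -1.747]
force: [0.7, 0.1, -0.4]
grip_width: 0.0856
```

Emit:
jog_arm --pt "0 0 20 0.03 0 0" --pt "0 0 40 0.07 0 0" --pt "0 0 40 0.07 0 0" --pt "0 0 40 0.07 0 0" --pt "0 0 40 0.07 0 0" --pt "0 0 40 0.07 0 0" --pt "0 0 40 0.07 0 0" --pt "0 0 40 0.07 0 0" --pt "0 0 40 0.07 0 0" --pt "0 0 20 0.03 0 0" --pt "0 0 0 0 0 0" --gripper 255

```text
clock: 2.55
position: [0.4636, 0.4212, 0.3417]
tool_rot: [-1.009, 1.558, -1.89]
force: [-0.8, 0.6, 1.1]
grip_width: -0.0003
```

```bash
python3 - <<'E'
from h import *
s,R=st(); print(R.round(3)); plan([115,165,300])
E
```

```text
[[-0.004  0.771  0.637]
 [-0.012  0.637 -0.771]
 [-1.    -0.01   0.007]]
t 2.55 trolley pos [-72.4 450.7 341.7] F [-0.8  0.6  1.1] q [-0.97  0.44  0.21  1.42 -0.09  1.3  -0.07] w -0.0
 shift [ 44.7 -75.8 332.8] turn [0.806 0.01  0.007]
```

Emit:
jog_arm --pt "0 -5 20 0.05 0 0" --pt "0 -7 42 0.1 0 0" --pt "0 -3 42 0.1 0 0" --pt "0 1 42 0.1 0 0" --pt "0 5 42 0.1 0 0" --pt "0 10 41 0.1 0 0" --pt "0 14 40 0.1 0 0" --pt "0 18 38 0.1 0 0" --pt "0 10 20 0.05 0 0" --pt "0 0 0 0 0 0"

```text
clock: 3.55
position: [0.614, 0.1077, 0.3394]
tool_rot: [-0.503, 1.555, -2.213]
force: [-0.2, 0.7, 1.2]
grip_width: -0.0001
```

```bash
python3 - <<'E'
from h import *
plan([115,170,300])
E
```

```text
t 3.55 trolley pos [112.9 156.6 339.4] F [-0.2  0.7  1.2] q [-0.58  0.46  0.47  1.45 -0.2   1.29 -0.23] w -0.0
 shift [ 39.2   2.1 -14. ] turn [-0.024  0.014  0.008]
```

Emit:
jog_arm --pt "15 1 -5 -0.012 0.007 0.004" --pt "25 1 -5 -0.012 0.007 0.004" --pt "25 0 -4 0 0 0" --pt "20 0 0 0 0 0" --pt "15 0 0 0 0 0" --pt "0 0 0 0 0 0"

```text
clock: 4.15
position: [0.615, 0.1263, 0.2341]
tool_rot: [-2.574, 1.568, 2.031]
force: [0.3, -0.1, 0.9]
grip_width: 0.0001
```

```bash
python3 - <<'E'
from h import *
from workcell import grab_frame
import cv2
plan([115,170,194])
cv2.imwrite("pics/s2.png",grab_frame("scene")[:,:,::-1]);cv2.imwrite("pics/t2.png",grab_frame("top")[:,:,::-1])
E
```

```text
t 4.15 trolley pos [111.8 175.2 234.1] F [ 0.3 -0.1  0.9] q [-0.58  0.54  0.43  1.59 -0.25  1.06 -0.19] w 0.0
 shift [40.1  3.2  5.4] turn [ 0.008 -0.003  0.002]
```

View pics/s2.png

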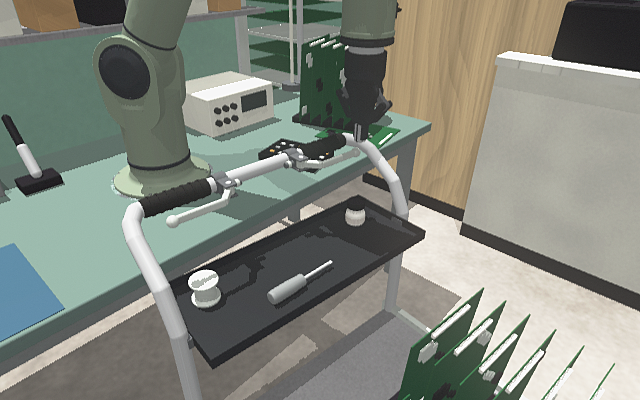

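View pics/t2.png

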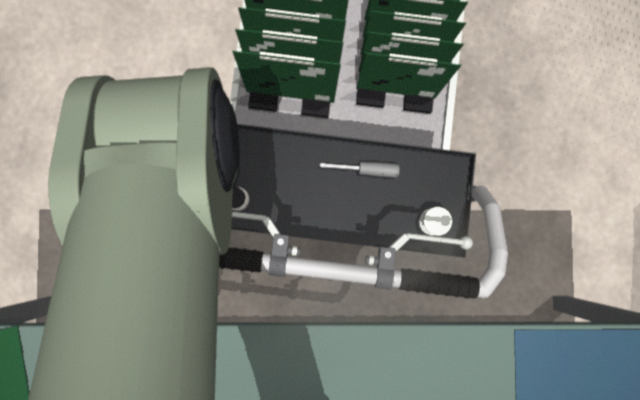

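The scene view shows the closed fingers just beyond the left lever, tips at about (358,138). The top view of that lever is covered by the arm. I check the tip against its projection, then go down.

```bash
python3 - <<'E'
from h import *
print(proj('scene',wo([112,175,223])),proj('scene',wo([74,170,200])),proj('scene',wo([74,207,200])))
import cv2
f=cv2.imread('pics/s2.png')[60:210,260:440]; cv2.imwrite('pics/s2c.png',cv2.resize(f,None,fx=4,fy=4,interpolation=3))
E
```

```text
[358.38600152 153.5408089 ] [343.04969494 158.40694445] [355.32341388 153.65973083]
```

View pics/s2c.png

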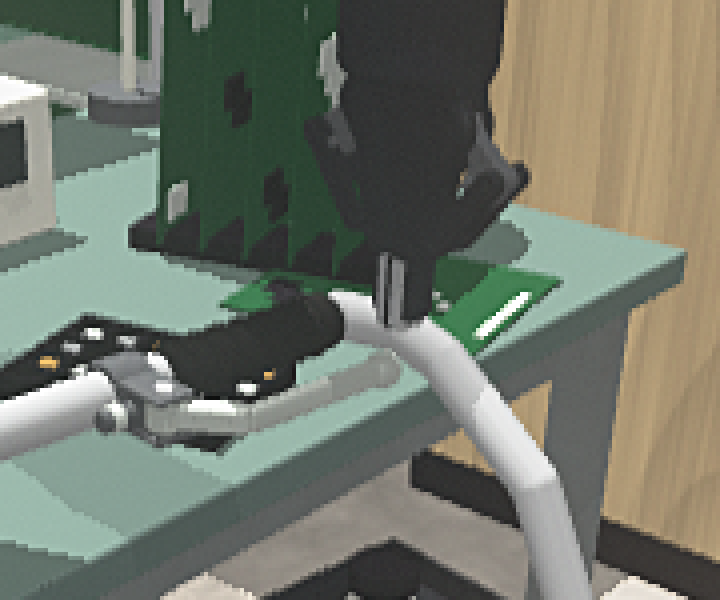

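Emit:
jog_arm --pt "15 2 -1 0 0 0" --pt "20 2 -2 0 0 0" --pt "6 0 -2 0 0 0" --pt "0 0 0 0 0 0"

```text
clock: 4.65
position: [0.6222, 0.1322, 0.1962]
tool_rot: [2.419, 1.563, 0.742]
force: [-0.3, -0.6, 0.2]
grip_width: 0.0003
```

```bash
python3 - <<'E'
from h import *
from workcell import grab_frame
import cv2
plan([115,170,194])
f=grab_frame("scene")[60:210,260:440,::-1]; cv2.imwrite('pics/s3c.png',cv2.resize(f,None,fx=4,fy=4,interpolation=3))
E
```

```text
t 4.65 trolley pos [118.3 181.9 196.2] F [-0.3 -0.6  0.2] q [-0.57  0.59  0.41  1.61 -0.27  0.99 -0.18] w 0.0
 shift [ 2.1 -3.5 11.9] turn [ 0.009 -0.006 -0.005]
```

View pics/s3c.png

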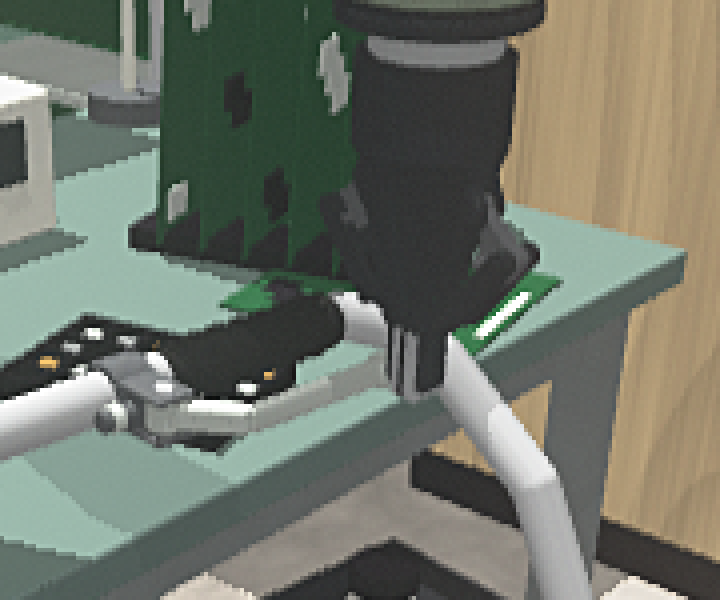

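```bash
python3 - <<'E'
from h import *
for z in (185,196,205,215): print(z,proj('scene',wo([118,182,z])))
E
```

```text
185 [361.699142   170.29155264]
196 [362.04782341 165.52431807]
205 [362.336559   161.57667336]
215 [362.66108533 157.13969119]
```

```bash
python3 - <<'E'
from h import *
import cv2
y=np.array([.225,.974,0])
for z in (.192,.205,.218,.24):
  for s in(0,-.05,.05): print(z,s,proj('scene',np.array([.1405,.6087,z])+s*y).round(1))
f=cv2.imread('pics/scene1.png')[0:120,260:440]; cv2.imwrite('pics/s0c.png',cv2.resize(f,None,fx=4,fy=4,interpolation=3))
f=cv2.imread('pics/s3c.png')
E
```

```text
0.192 0 [333.1  79.5]
0.192 -0.05 [321.2  81.7]
0.192 0.05 [344.5  77.4]
0.205 0 [333.2  75.7]
0.205 -0.05 [321.3  77.9]
0.205 0.05 [344.7  73.7]
0.218 0 [333.3  71.9]
0.218 -0.05 [321.4  74. ]
0.218 0.05 [344.8  69.9]
0.24 0 [333.5  65.3]
0.24 -0.05 [321.5  67.3]
0.24 0.05 [345.1  63.3]
```

View pics/s0c.png

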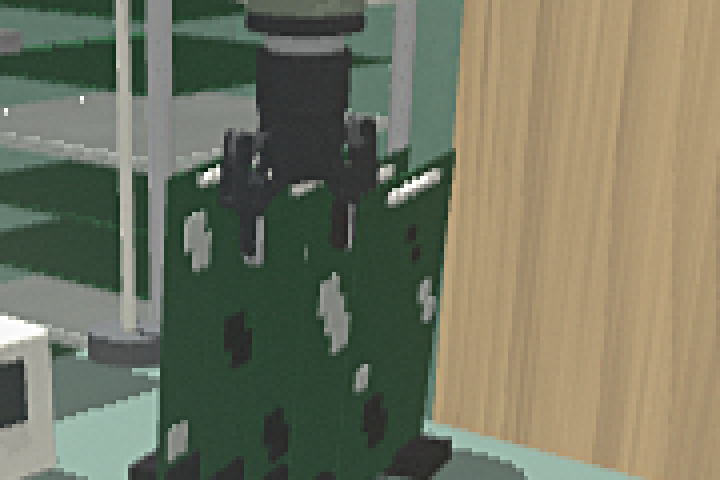

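```bash
python3 - <<'E'
from h import *
print(proj('scene',np.array([0,0,0.])),proj('scene',np.array([.1,-.0,0.])),proj('scene',np.array([0,.1,0.])))
for x in (95,105,118): print(x,proj('scene',wo([x,182,211])))
E
```

```text
[162.51894427 175.98968879] [181.16317468 187.19018088] [191.4022187 165.1168138]
95 [354.46559378 155.30013986]
105 [357.93813252 156.85910719]
118 [362.53080203 158.92094789]
```

Emit:
jog_arm --pt "8 0 3 0 0 0" --pt "12 -1 6 0 0 0" --pt "8 -1 4 0 0 0" --pt "0 0 0 0 0 0"

```text
clock: 5.1
position: [0.6193, 0.1179, 0.1677]
tool_rot: [2.3, 1.561, 0.622]
force: [0.1, 0.1, 0.6]
grip_width: -0.0001
```

```bash
python3 - <<'E'
from h import *
from workcell import grab_frame
import cv2
plan([100,170,165])
f=grab_frame("scene")[60:210,260:440,::-1]; cv2.imwrite('pics/s4c.png',cv2.resize(f,None,fx=4,fy=4,interpolation=3))
E
```

```text
t 5.1 trolley pos [117.1 167.4 167.7] F [0.1 0.1 0.6] q [-0.54  0.61  0.4   1.66 -0.29  0.92 -0.14] w -0.0
 shift [  2.6 -17.1  -2.7] turn [ 0.008 -0.007 -0.007]
```

View pics/s4c.png

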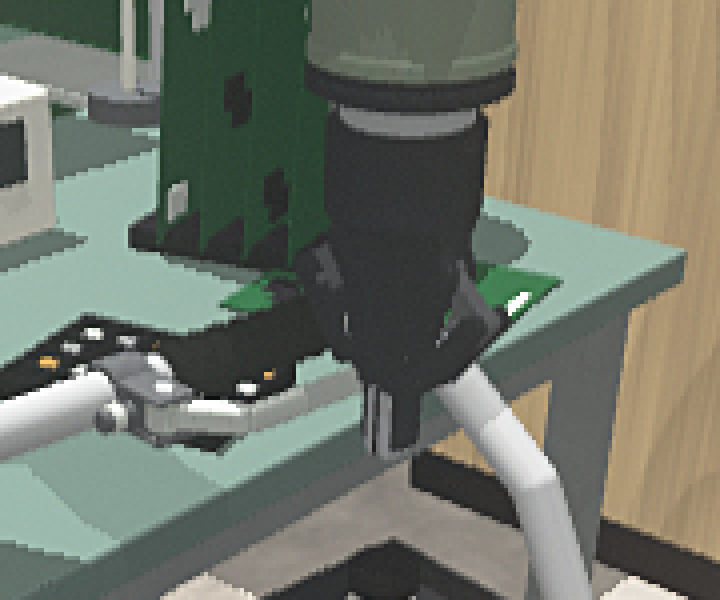

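Camera check: the base origin projects to (162.5,176), which matches the picture. The visible fingertip is at (357,174), about 25 mm higher than tip_extent implies (tip height about 180 mm at TCP 168). So I trust the image and set TCP z to about 172, which suits both readings. Now I ease in.

Emit:
jog_arm --pt "-2 -6 -2 0.004 -0.003 -0.003" --pt "-2 -8 -2 0.004 -0.003 -0.003" --pt "-1 -6 0 0 0 0" --pt "0 0 0 0 0 0"

```text
clock: 5.55
position: [0.5986, 0.1255, 0.1744]
tool_rot: [2.042, 1.568, 0.356]
force: [-0.3, -0.3, -0.1]
grip_width: -0.0001
```

```bash
python3 - <<'E'
from h import *
plan([88,170,172])
E
```

```text
t 5.55 trolley pos [ 95.7 172.5 174.4] F [-0.3 -0.3 -0.1] q [-0.58  0.58  0.41  1.7  -0.28  0.92 -0.18] w -0.0
 shift [ 2.4 -7.7  2.5] turn [ 0.    -0.001 -0.002]
```

Emit:
jog_arm --pt "1 -4 1 0 0 0" --pt "1 -4 1 0 0 0" --pt "0 -3 0 0 0 0" --pt "0 -3 0 0 0 0" --pt "0 0 0 0 0 0"

```text
clock: 6.05
position: [0.5854, 0.1265, 0.1732]
tool_rot: [2.031, 1.562, 0.346]
force: [2.9, -1.4, -2.4]
grip_width: 0.0001
```

```bash
python3 - <<'E'
from h import *
from workcell import grab_frame
import cv2
plan([66,170,172])
f=grab_frame("scene")[60:210,260:440,::-1]; cv2.imwrite('pics/s5c.png',cv2.resize(f,None,fx=4,fy=4,interpolation=3))
E
```

```text
t 6.05 trolley pos [ 82.4 172.  173.2] F [ 2.9 -1.4 -2.4] q [-0.59  0.56  0.41  1.74 -0.27  0.89 -0.18] w 0.0
 shift [  1.1 -16.4   2. ] turn [ 0.001 -0.004 -0.008]
```

View pics/s5c.png

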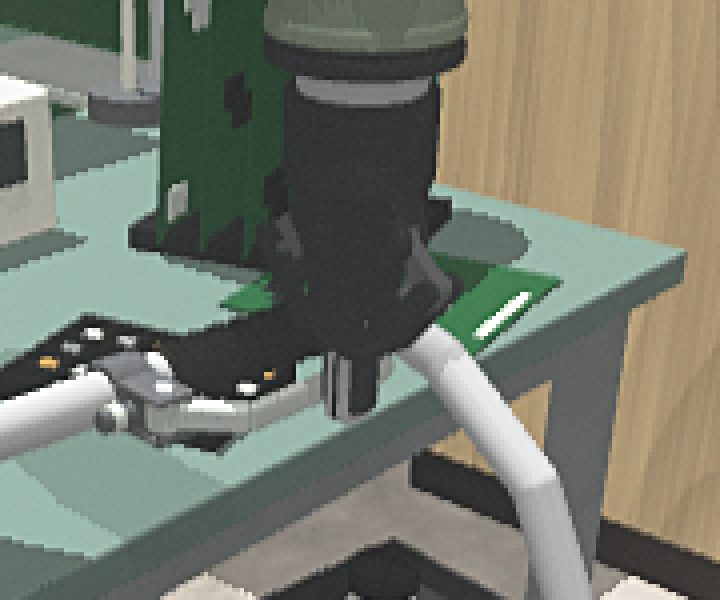

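The fingers are in contact, at about 3 N. The tip just spans the blade, so I press on and lower slightly.

Emit:
jog_arm --pt "1 -3 0 0 0 -0.003" --pt "1 -3 0 0 0 -0.003" --pt "1 -3 0 0 0 0" --pt "0 0 0 0 0 0"

```text
clock: 6.5
position: [0.5802, 0.1283, 0.1722]
tool_rot: [2.177, 1.559, 0.492]
force: [5.1, -1.4, -2.2]
grip_width: -0.0001
```

```bash
python3 - <<'E'
from h import *
plan([66,170,172])
E
```

```text
t 6.5 trolley pos [ 77.1 173.2 172.2] F [ 5.1 -1.4 -2.2] q [-0.6   0.55  0.41  1.75 -0.27  0.88 -0.18] w -0.0
 shift [  0.1 -11.1   3.2] turn [ 0.001 -0.007 -0.01 ]
```

Emit:
jog_arm --pt "1 -4 0 0 0 -0.005" --pt "1 -4 1 0 0 -0.005" --pt "0 -3 1 0 0 0" --pt "0 0 0 0 0 0"

```text
clock: 6.9
position: [0.5736, 0.1305, 0.1722]
tool_rot: [2.476, 1.555, 0.792]
force: [5.8, -2.0, -3.2]
grip_width: 0.0002
```

```bash
python3 - <<'E'
from h import *
from workcell import grab_frame
import cv2
plan([66,170,172])
f=grab_frame("scene")[60:210,260:440,::-1]; cv2.imwrite('pics/s6c.png',cv2.resize(f,None,fx=4,fy=4,interpolation=3))
E
```

```text
t 6.9 trolley pos [ 70.2 174.6 172.2] F [ 5.8 -2.  -3.2] q [-0.6   0.54  0.4   1.77 -0.28  0.87 -0.18] w 0.0
 shift [ 0.1 -4.2  4.6] turn [ 0.002 -0.013 -0.01 ]
```

View pics/s6c.png

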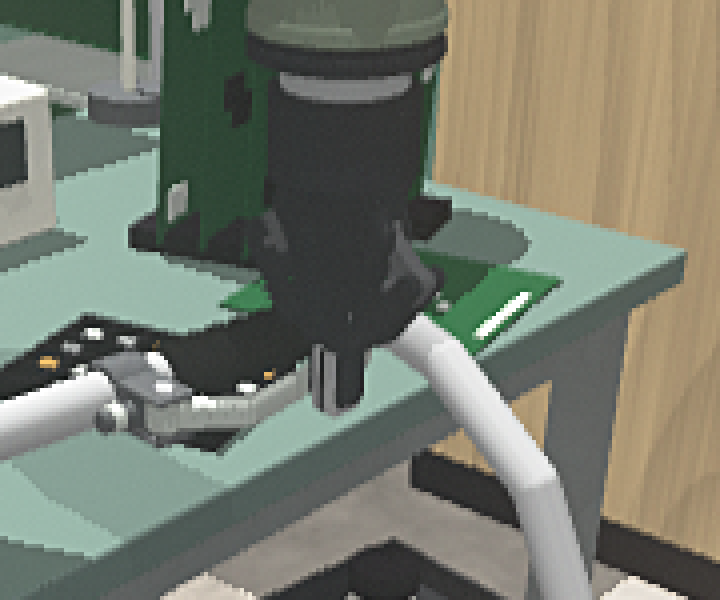

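Emit:
jog_arm --pt "1 -3 2 0 -0.006 -0.005" --pt "0 -3 2 0 -0.006 -0.005" --pt "0 0 0 0 0 0"

```text
clock: 7.25
position: [0.571, 0.1299, 0.1725]
tool_rot: [2.156, 1.561, 0.473]
force: [6.3, -2.5, -1.5]
grip_width: 0.0002
```

```bash
python3 - <<'E'
from h import *
plan([66,170,172])
E
```

```text
t 7.25 trolley pos [ 67.7 173.7 172.5] F [ 6.3 -2.5 -1.5] q [-0.61  0.54  0.41  1.78 -0.27  0.87 -0.19] w 0.0
 shift [ 0.4 -1.8  3.7] turn [ 0.003 -0.005 -0.008]
```

Emit:
jog_arm --pt "0 -3 1 0 0 -0.004" --pt "0 -3 1 0 0 -0.004" --pt "0 0 0 0 0 0"

```text
clock: 7.55
position: [0.57, 0.1302, 0.1731]
tool_rot: [2.241, 1.557, 0.558]
force: [5.8, -1.8, -4.1]
grip_width: -0.0
```

```bash
python3 - <<'E'
from h import *
plan([66,170,172])
E
```

```text
t 7.55 trolley pos [ 66.7 173.9 173.1] F [ 5.8 -1.8 -4.1] q [-0.61  0.53  0.41  1.78 -0.27  0.87 -0.19] w -0.0
 shift [ 1.1 -0.7  3.9] turn [ 0.004 -0.009 -0.011]
```

Emit:
jog_arm --pt "0 -4 1 0 0 -0.004" --pt "0 -4 1 0 0 -0.004" --pt "0 -4 1 0 0 -0.004"

```text
clock: 7.85
position: [0.5688, 0.1301, 0.1745]
tool_rot: [2.12, 1.545, 0.438]
force: [34.5, 4.7, -23.6]
grip_width: 0.0001
```

```bash
python3 - <<'E'
from h import *
plan([66,170,172])
E
```

```text
t 7.85 trolley pos [ 65.5 173.7 174.5] F [ 34.5   4.7 -23.6] q [-0.61  0.52  0.41  1.79 -0.27  0.85 -0.19] w 0.0
 shift [2.4 0.4 3.7] turn [ 0.004 -0.014 -0.022]
```

At the firm stop: 34 N. I hold there with lighter pushes.

Emit:
jog_arm --pt "1 -2 0 0 0 -0.003" --pt "1 -2 0 0 0 -0.003"

```text
clock: 8.05
position: [0.57, 0.1302, 0.1738]
tool_rot: [2.083, 1.54, 0.399]
force: [10.6, 0.4, 5.2]
grip_width: -0.0002
```

```bash
python3 - <<'E'
from h import *
from workcell import grab_frame
import cv2
plan([66,170,172])
f=grab_frame("scene")[60:210,260:440,::-1]; cv2.imwrite('pics/s7c.png',cv2.resize(f,None,fx=4,fy=4,interpolation=3))
plan([66,170,172])
E
```

```text
t 8.05 trolley pos [ 66.7 173.9 173.8] F [10.6  0.4  5.2] q [-0.61  0.52  0.41  1.8  -0.27  0.84 -0.19] w -0.0
 shift [ 1.7 -0.8  4. ] turn [ 0.003 -0.015 -0.027]
t 8.1 trolley pos [ 66.6 173.9 173.8] F [11.  -0.2  4.4] q [-0.61  0.52  0.41  1.8  -0.27  0.85 -0.19] w -0.0
 shift [ 1.8 -0.6  4. ] turn [ 0.003 -0.015 -0.027]
```

View pics/s7c.png

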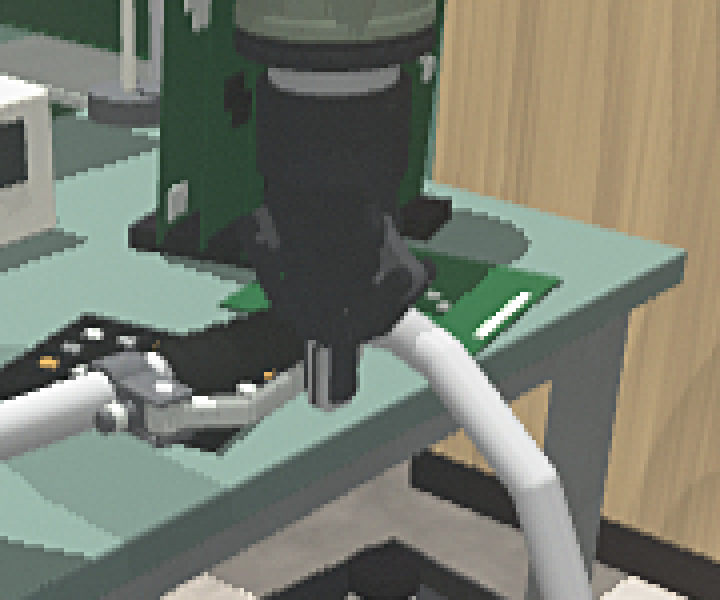

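Emit:
jog_arm --pt "0 -2.5 0 0 0 0" --pt "0 -2.5 0 0 0 0" --pt "0 -2.5 0 0 0 0"

```text
clock: 8.4
position: [0.5699, 0.1302, 0.1753]
tool_rot: [1.951, 1.525, 0.266]
force: [21.7, 0.9, -11.4]
grip_width: -0.0002
```

Emit:
jog_arm --pt "0 -2.5 0 0 0 0" --pt "0 -2.5 0 0 0 0" --pt "0 -2.5 0 0 0 0" --pt "0 -2.5 0 0 0 0"

```text
clock: 8.8
position: [0.5705, 0.1303, 0.1765]
tool_rot: [1.858, 1.503, 0.171]
force: [21.1, 0.0, -11.9]
grip_width: 0.0003
```

```bash
python3 - <<'E'
from h import *
plan([66,170,172])
E
```

```text
t 8.8 trolley pos [ 67.1 174.  176.5] F [ 21.1   0.  -11.9] q [-0.63  0.5   0.41  1.83 -0.27  0.8  -0.2 ] w 0.0
 shift [ 4.3 -1.4  4.1] turn [-0.001 -0.019 -0.065]
```

Emit:
jog_arm --pt "1 -3 0 0 0 -0.015" --pt "1 -3 0 0 0 -0.015" --pt "1 -3 0 0 0 -0.01" --pt "0 -3 0 0 0 0" --pt "0 -3 0 0 0 0"

```text
clock: 9.3
position: [0.57, 0.1304, 0.1766]
tool_rot: [1.973, 1.512, 0.284]
force: [24.8, 0.2, -14.0]
grip_width: -0.0005
```

```bash
python3 - <<'E'
from h import *
plan([90,170,172])
from workcell import grab_frame
import cv2
f=grab_frame("scene")[110:190,280:400,::-1]; cv2.imwrite('pics/s8c.png',cv2.resize(f,None,fx=6,fy=6,interpolation=3))
print(proj('scene',wo([74,170,200])), proj('scene',wo([36,85,200])))
E
```

```text
t 9.3 trolley pos [ 66.6 174.1 176.6] F [ 24.8   0.2 -14. ] q [-0.62  0.51  0.41  1.82 -0.27  0.81 -0.2 ] w -0.0
 shift [ 5.8 23.1  4.2] turn [-0.004 -0.023 -0.054]
[343.04969494 158.40694445] [300.52302813 163.82116265]
```

View pics/s8c.png

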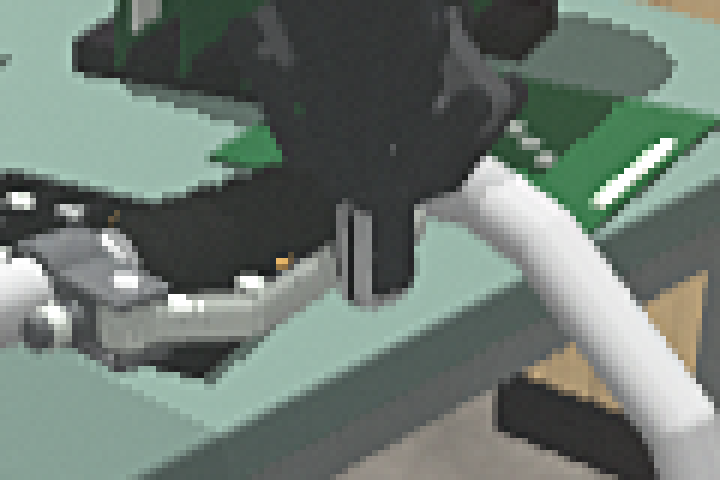

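The left lever has clearly swung in: the blade from (323,163) to (337,154) is steeper than at rest. It has been held firm for over a second at 10–35 N, so I release it.

Emit:
jog_arm --pt "0 5 0 0 0 0" --pt "0 8 0 0 0 0" --pt "0 10 2 0 -0.01 -0.03" --pt "0 12 2 0 -0.01 -0.03" --pt "0 10 0 0 0 0" --pt "0 0 0 0 0 0"

```text
clock: 9.95
position: [0.6163, 0.1191, 0.1779]
tool_rot: [-1.773, 1.564, 2.82]
force: [-0.7, -0.2, 0.1]
grip_width: 0.0001
```

```bash
python3 - <<'E'
from h import *
plan([115,170,174])
from workcell import grab_frame
import cv2
f=grab_frame("scene")[110:190,280:400,::-1]; cv2.imwrite('pics/s9c.png',cv2.resize(f,None,fx=6,fy=6,interpolation=3))
E
```

```text
t 9.95 trolley pos [113.9 168.1 177.9] F [-0.7 -0.2  0.1] q [-0.55  0.61  0.41  1.64 -0.28  0.96 -0.16] w 0.0
 shift [ 3.9  1.1 -1.9] turn [-0.005 -0.001  0.007]
```

View pics/s9c.png

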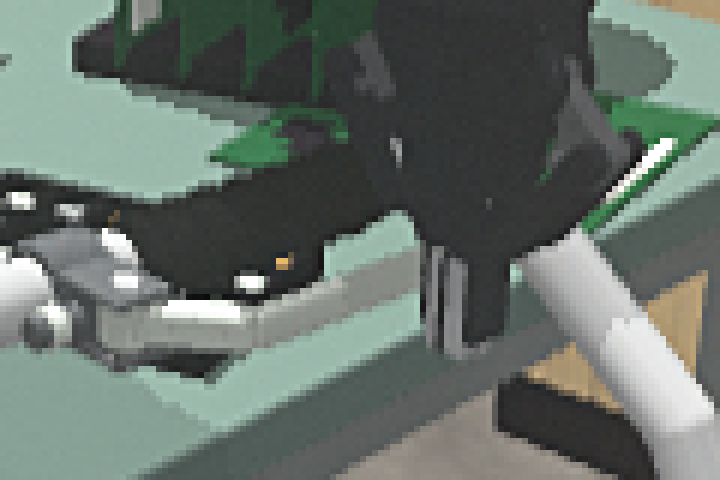

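The left lever has sprung back to its rest angle. Next I go up and over to the right lever.

Emit:
jog_arm --pt "-15 0 0 0 0 0" --pt "-35 0 0 0 0 0" --pt "-35 0 10 0 0 0" --pt "-20 0 30 0 0 0" --pt "0 0 40 0 0 0" --pt "0 0 40 0 0 0" --pt "0 0 40 0 0 0" --pt "0 0 40 0 0 0" --pt "0 0 40 0 0 0" --pt "0 0 40 0 0 0" --pt "0 0 30 0 0 0" --pt "0 0 15 0 0 0" --pt "0 0 0 0 0 0"

```text
clock: 11.3
position: [0.5699, -0.2111, 0.2999]
tool_rot: [2.627, 1.562, 0.942]
force: [0.3, 0.4, -0.1]
grip_width: -0.0
```

```bash
python3 - <<'E'
from h import *
plan([118,-170,270])
E
```

```text
t 11.3 trolley pos [ 105.8 -165.2  299.9] F [ 0.3  0.4 -0.1] q [-0.08  0.46  0.51  1.56 -0.24  1.18  0.36] w -0.0
 shift [29.9 12.1  5. ] turn [ 0.001 -0.007 -0.004]
```

Emit:
jog_arm --pt "15 6 2 0 -0.003 0" --pt "30 6 2 0 -0.003 0" --pt "30 0 1 0 0 0" --pt "20 0 0 0 0 0" --pt "0 0 0 0 0 0"

```text
clock: 11.8
position: [0.5848, -0.2093, 0.2008]
tool_rot: [2.164, 1.563, 0.487]
force: [-0.3, -0.3, 1.2]
grip_width: 0.0001
```

```bash
python3 - <<'E'
from h import *
plan([110,-170,172])
from workcell import grab_frame
import cv2
f=grab_frame("scene")[110:260,110:290,::-1]; cv2.imwrite('pics/r1.png',cv2.resize(f,None,fx=4,fy=4,interpolation=3))
E
```

```text
t 11.8 trolley pos [ 120.4 -161.6  200.8] F [-0.3 -0.3  1.2] q [-0.05  0.57  0.46  1.65 -0.3   0.98  0.4 ] w 0.0
 shift [ 28.7 -10.6   8.4] turn [ 0.009 -0.004 -0.006]
```

View pics/r1.png

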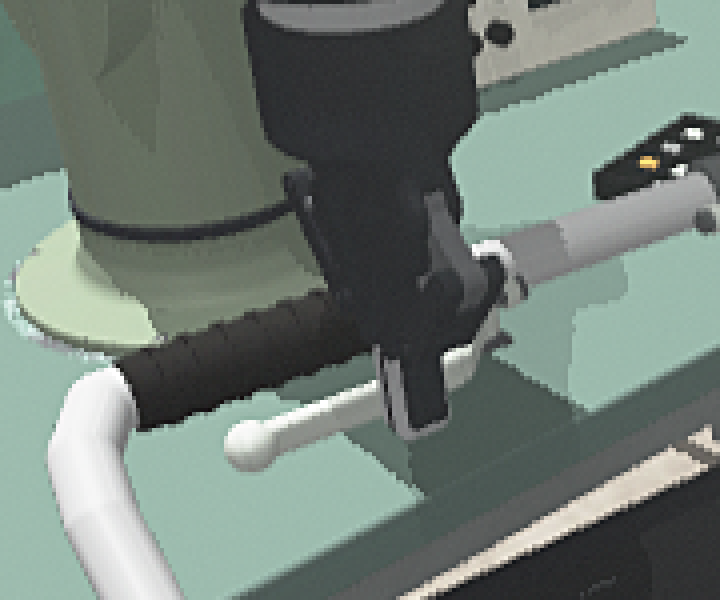

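The fingers are beyond the right lever, tips at about (215,219), with the ball at (172,221). I lower to press height and close in.

Emit:
jog_arm --pt "12 0 4 0.004 -0.003 -0.003" --pt "12 -2 4 0.004 -0.002 -0.003" --pt "6 -5 2 0 0 0" --pt "0 -6 0 0 0 0" --pt "0 -6 0 0 0 0" --pt "0 -3 0 0 0 0" --pt "0 0 0 0 0 0"

```text
clock: 12.55
position: [0.562, -0.2167, 0.173]
tool_rot: [1.353, 1.565, -0.331]
force: [0.6, -0.3, 0.4]
grip_width: 0.0
```

```bash
python3 - <<'E'
from h import *
plan([90,-170,172])
E
```

```text
t 12.55 trolley pos [  98.6 -171.6  173. ] F [ 0.6 -0.3  0.4] q [-0.04  0.57  0.45  1.73 -0.31  0.9   0.43] w 0.0
 shift [ 1.  -8.6 -1.6] turn [ 0.001  0.001 -0.006]
```

Emit:
jog_arm --pt "0 -5 0 0 0 -0.003" --pt "0 -4 0 0 0 -0.003" --pt "0 -4 0 0 0 -0.003" --pt "0 -4 0 0 0 -0.003" --pt "0 -4 0 0 0 -0.003" --pt "0 0 0 0 0 0"

```text
clock: 13.15
position: [0.5417, -0.2156, 0.1745]
tool_rot: [-0.871, 1.565, -2.555]
force: [4.4, 1.3, -4.0]
grip_width: -0.0002
```

```bash
python3 - <<'E'
from h import *
plan([69,-170,172])
E
```

```text
t 13.15 trolley pos [  78.3 -172.9  174.5] F [ 4.4  1.3 -4. ] q [-0.05  0.55  0.46  1.77 -0.3   0.9   0.43] w -0.0
 shift [ 2.6 -9.3 -2.9] turn [0.001 0.004 0.004]
```

Emit:
jog_arm --pt "1 -4 -1 0 0 -0.003" --pt "1 -4 -1 0 0 -0.003" --pt "1 -3 -1 0 0 -0.003" --pt "0 0 0 0 0 0"

```text
clock: 13.55
position: [0.5351, -0.2155, 0.1743]
tool_rot: [-0.163, 1.561, -1.849]
force: [6.0, 0.6, -2.7]
grip_width: 0.0002
```

```bash
python3 - <<'E'
from h import *
plan([69,-170,172])
E
```

```text
t 13.55 trolley pos [  71.7 -173.5  174.3] F [ 6.   0.6 -2.7] q [-0.05  0.54  0.47  1.79 -0.29  0.88  0.43] w 0.0
 shift [ 2.3 -2.7 -3.6] turn [0.    0.01  0.002]
```

Emit:
jog_arm --pt "1 -3 -1 0 0.003 -0.003" --pt "1 -3 -1 0 0.003 -0.003" --pt "0 -3 0 0 0 -0.003"

```text
clock: 13.85
position: [0.5301, -0.216, 0.1745]
tool_rot: [-0.07, 1.561, -1.757]
force: [11.5, -3.3, -6.1]
grip_width: -0.0001
```

```bash
python3 - <<'E'
from h import *
plan([69,-170,172])
E
```

```text
t 13.85 trolley pos [  66.8 -174.6  174.5] F [11.5 -3.3 -6.1] q [-0.05  0.53  0.47  1.8  -0.29  0.88  0.43] w -0.0
 shift [ 2.4  2.2 -4.7] turn [-0.001  0.009  0.001]
```

Emit:
jog_arm --pt "0 -3 -1 0 0 -0.004" --pt "0 -3 -1 0 0 -0.004"

```text
clock: 14.05
position: [0.5296, -0.2156, 0.1756]
tool_rot: [0.232, 1.557, -1.454]
force: [23.1, -9.8, -16.3]
grip_width: 0.0002
```

```bash
python3 - <<'E'
from h import *
plan([69,-170,172])
from workcell import grab_frame
import cv2
f=grab_frame("scene")[150:250,130:270,::-1]; cv2.imwrite('pics/r2.png',cv2.resize(f,None,fx=5,fy=5,interpolation=3))
plan([69,-170,172])
E
```

```text
t 14.05 trolley pos [  66.2 -174.2  175.6] F [ 23.1  -9.8 -16.3] q [-0.06  0.53  0.47  1.81 -0.29  0.87  0.43] w 0.0
 shift [ 3.5  2.8 -4.3] turn [-0.     0.014 -0.003]
t 14.1 trolley pos [  66.3 -174.2  175.6] F [ 21.9 -10.9 -15.9] q [-0.06  0.53  0.47  1.81 -0.29  0.87  0.43] w -0.0
 shift [ 3.6  2.7 -4.3] turn [-0.     0.014 -0.004]
```

View pics/r2.png

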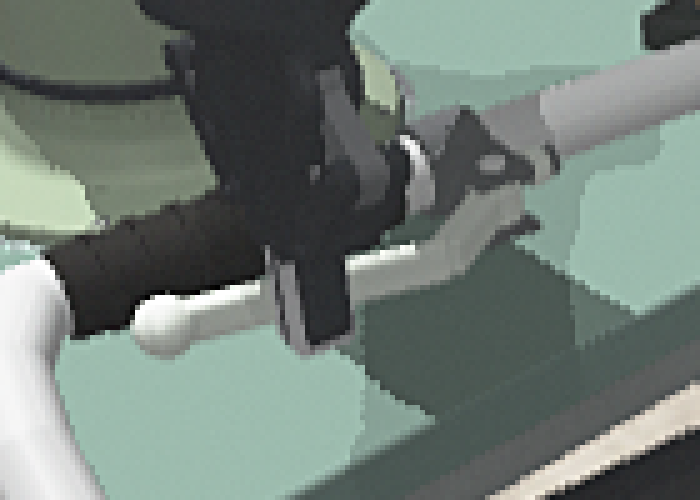

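The right lever is pressed in: the ball has moved from (172,221) to about (163,215). I compare that with the angle it should show while holding.

Emit:
jog_arm --pt "0.5 -3 0 0 0 0" --pt "0.5 -3 0 0 0 0" --pt "0.5 -3 0 0 0 0" --pt "0.5 -3 0 0 0 0"

```text
clock: 14.5
position: [0.5305, -0.216, 0.1758]
tool_rot: [0.966, 1.535, -0.716]
force: [21.0, -4.7, -11.1]
grip_width: -0.0001
```

```bash
python3 - <<'E'
from h import *
plan([69,-170,172])
for a in (0,.1,.2,.22):
    v=np.array([34,-125]); c,s=np.cos(-a),np.sin(-a); p=np.array([c*v[0]-s*v[1],s*v[0]+c*v[1]])+[36,-85]; print(a,proj('scene',wo([*p,200])).round(1))
E
```

```text
t 14.5 trolley pos [  67.2 -174.6  175.8] F [ 21.   -4.7 -11.1] q [-0.06  0.51  0.47  1.83 -0.29  0.83  0.43] w -0.0
 shift [ 3.8  1.7 -4.6] turn [ 0.003  0.02  -0.029]
0 [172.7 222.8]
0.1 [167.7 220.1]
0.2 [163.5 217.2]
0.22 [162.7 216.5]
```

The ball pixel matches about 0.21–0.22 rad at 20 N. A little more hold, then I release.

Emit:
jog_arm --pt "0.5 -3 0 0 0 -0.008" --pt "0.5 -3 0 0 0 -0.008" --pt "0.5 -3 0 0 0 -0.008" --pt "0.5 -3 0 0 0 -0.008" --pt "0 -3 0 0 0 -0.005" --pt "0 -3 0 0 0 0"

```text
clock: 15.1
position: [0.5303, -0.2162, 0.1766]
tool_rot: [0.753, 1.531, -0.925]
force: [21.9, -5.0, -13.6]
grip_width: 0.0002
```

Emit:
jog_arm --pt "0 5 0 0 0 0" --pt "0 8 0 0 0 0" --pt "0 10 0 0 0 -0.02" --pt "0 12 0 0 0 -0.02" --pt "0 10 0 0 0 0" --pt "0 0 0 0 0 0"

```text
clock: 15.7
position: [0.578, -0.2201, 0.1774]
tool_rot: [-0.424, 1.54, -2.101]
force: [-0.3, -0.2, -0.6]
grip_width: -0.0003
```

Emit:
jog_arm --pt "-15 2 0 0 0 0" --pt "-35 2 0 0 0 0" --pt "-35 2 0 0 0 0" --pt "-30 0 0 0 0 0" --pt "-15 0 0 0 0 0" --pt "0 0 0 0 0 0"

```text
clock: 16.3
position: [0.582, -0.2179, 0.3104]
tool_rot: [-0.538, 1.539, -2.218]
force: [-0.5, 0.0, -0.5]
grip_width: 0.0
```

```bash
python3 - <<'E'
from h import *
plan([118,-170,300])
from workcell import grab_frame
import cv2
for c in("scene","top"): cv2.imwrite(f'pics/e_{c}.png',grab_frame(c)[:,:,::-1])
E
```

```text
t 16.3 trolley pos [ 118.6 -170.5  310.4] F [-0.5  0.  -0.5] q [-0.1   0.49  0.53  1.5  -0.22  1.23  0.35] w 0.0
 shift [10.3 -0.4 -0.8] turn [0.006 0.028 0.016]
```

View pics/e_scene.png

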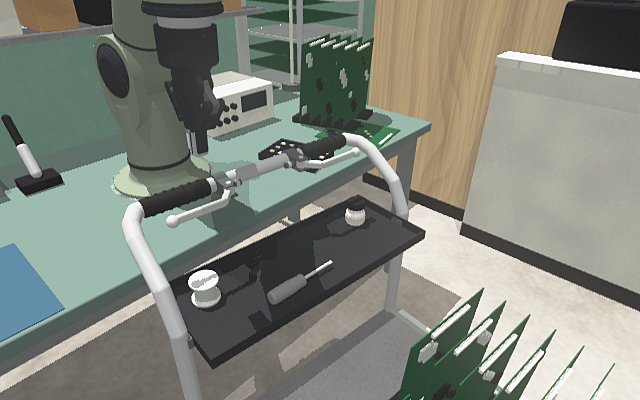

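View pics/e_top.png

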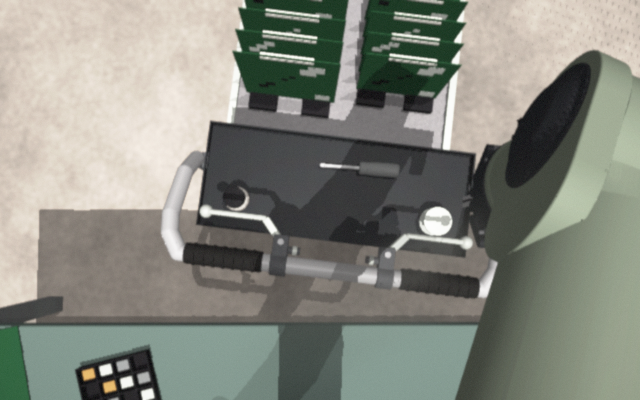

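Both ball ends are back where they started in the top view, at (205,212) and (467,243). The reel, jar and screwdriver haven't moved, and the arm is clear with no force on it. I hand in.

```bash
python3 -c "
from workcell import bot,observe
print(bot.job_done()); print(observe()['clock'])"
```

```text
the job is handed in; nothing more can be done
None
the job is handed in; nothing more can be done
```

I pressed the left lever and then the right to the firm stop with the backs of the closed fingers, let each one spring back, and handed the job in at about 16 s. No verdict was reported.

| Lever | Held at stop | Wrist push at the stop (along x) |
|---|---|---|
| Left | about 1.5 s | 10–35 N |
| Right | a little over 1 s | 11–23 N |

**Final checks:** In the last pictures both ball ends were back at their starting pixels. The reel, jar and screwdriver were where they began, and the force reading was about zero with the arm clear.

**Right lever angle:** While I held it, the right ball's pixel matched about 0.21–0.22 rad, which is its stop.

**Left lever angle:** I could not measure it, because the ball was hidden. I judged it from the steeper blade, the travel matching the 22 mm given, and the steep rise in force.

**Push bar:** The wrist force cannot tell lever contact from bar contact. I judged the push bar untouched from the pictures and the expected clearance.

**What disagreed:**
- **Fingertip height:** the fingertips appeared about 25 mm higher in the images than the reported TCP and `bot.tip_extent` imply. I chose a pressing height that suited both readings.
- **Right stop position:** it came about 3 mm further in than my fitted trolley pose predicted.

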